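Hang the caddy on the swinging drop hook

TASK

Pick up the aluminium caddy and lean its handle bar against the shank of the swinging drop hook, on the open side above the tip, pushing the hook across until you feel it come up against its hidden stop, and hold it there with a few newtons until it is still. Then slide the bar down the shank into the hook, ease both back to where they hang by themselves, and let go so that the caddy hangs level and quiet. Never push hard on the hook, and leave everything else where it is.

Things in the scene. Friction and masses are not known exactly. Their poses are not given: they have to be found in the camera images.
- caddy: Open aluminium caddy, 0.16-0.25 kg, on the glass shelf (top 70 mm above the work surface): box 180 (x) x 70 (y) x 30 mm (z). Over its long centre line stands a handle: a straight bar along x, 8 mm thick (y), from 105 to 117 mm above the caddy's underside, with an upright grip plate at each end. Origin: centre of the underside; z up.
- caddy_bail (a point): Middle of the underside of the handle bar, 105 mm above the caddy's underside; this comes to rest in the hook. Same axes as the caddy. Two lugs, 7 mm deep, stick down from the bar 16 mm either side of it along x (26 mm free between them): the hook goes between them.
- caddy_grip (a point): Centre of the grip plate at the caddy's -x end (robot side): 32 mm (x) x 10 mm (y) x 32 mm (z), 78 mm from the handle's middle, 113 mm above the caddy's underside, free on both sides. Pinch the caddy here, across y, from above; gripping the other end would bring the gripper under the bracket's arm.
- bracket: Fixed steel bracket. Origin on the shelf top straight below the hook's pivot; x axis points from the pivot to its post, 150 mm away (18 mm thick, foot 70 mm). A level arm, 16 mm thick, runs 285 mm above the shelf from post to pivot housing (28 mm across). Yaw varies. The hook swings in the bracket's y-z plane, so the caddy hangs with its length along the bracket's x.
- hook: Steel drop hook, 6 mm round wire, 70 g, swinging almost undamped about the bracket's x axis. Origin on the pivot, 285 mm above the shelf top; axes as the bracket's when hanging straight (rest within 0.1 rad); a positive turn about x carries its lower end to +y. Its lowest point is the bend, 143 mm from the pivot. Press it with 2 to 8 N; over 14 N is too much.
- hook_shank (a point): Point on the wire centre of the straight shank, 80 mm below the pivot, beside the bar when steadied; the shank runs at y +13 mm of the hook frame from z -40 to z -128 mm. Pushed here to +y, the hook yields with under 0.5 N until it meets a rubber buffer hidden in the housing, at 0.12 to 0.48 rad from vertical (differs each time, cannot be seen); from there the force rises by 1 to 4 N per mm.
- hook_tip (a point): Wire centre at the hook's upturned tip: y -13, z -108 mm in the hook frame; it carries a 10 mm ball, which reaches z -103. The tip is on the -y side; the mouth between tip and shank is 18 mm wide and opens upward.
- hook_saddle (a point): Where the handle bar comes to rest: inside of the bend at its lowest point, y 0, z -137 mm in the hook frame. The bar's corners rest on the curve, so its underside stops 1 to 2 mm above this point.
- jar: Bystander: closed brown jar with white cap, 68 mm across, 100 mm tall; origin under its centre.
- tin: Bystander: lidded aluminium tin, 75 mm across, 62 mm tall; origin under its centre.
- cup: Bystander: yellow cup, 76 mm across, 85 mm tall; origin under its centre.
- tray: Bystander: low bamboo tray, 150 x 110 x 18 mm, on the shelf near or below the hook; origin under its centre.
- soap: Bystander: bar of soap, 75 x 50 x 22 mm, in the tray; origin under its centre.
- spoon: Bystander: spoon, 170 mm long, lying on the shelf.
- bin (a joint): Bystander: tilt-out grey plastic bin front below the niche lip nearest the robot, 320 mm wide; 0 shut, grows as it tilts out (rad). Its top is lower than the shelf.
Things that resemble listed ones, but are neither listed nor needed, are in the scene too. Several things have the shape of the caddy; the one meant has the colours described above.

How it is judged:
By the outcome, as a careful person would: the job done as asked, in the order asked, and still so for the second after the job is handed in, with the robot touching nothing.
It also fails if it takes over 72 s, if anything falls off the work surface, if the arm or the gripper's body presses on something with over 40 N, if the wrist force passes 120 N, or if a joint passes its speed limit or range.

ROBOT

A 6-joint arm with a two-finger parallel gripper is mounted at the origin on the work surface. World frame = base frame: x ahead of the robot, y to its left, z up, the work surface at z = 0. Lengths are in m, angles in rad, forces in N, time in s.
With the tool pointing down it reaches from about 0.275 to 1 m from the base axis. Payload 8.4 kg.
Tool frame: the origin (TCP) lies on the mounting face of the last link; the fingertips stand 173 mm ahead of it and the grasp point (between the pads) lies 155 mm ahead of it; z points along the fingers, y is the line along which they close (so a half turn about z gives the same grasp; the last joint's range is limited). The gripper opens to 85 mm and grips with 20 to 120 N. Pads are 22 mm wide; open, the fingers measure 114 mm over their backs; the gripper's body (76 mm by 85 mm) begins 54 mm behind the grasp point. The pads swing forward as they close: fully open they stand 13 mm farther back than shut.
Start: joints at [1.344, 0.353, 1.633, -0, 1.155, -0.002], TCP at [0.139, 0.609, 0.405] pointing down, gripper open.
Joint ranges: [-2.63, 2.63], [-0.92, 2.1], [0.06, 2.66], [-1.3, 4.44], [0, 2.69], [-3.02, 3.02]. Speed limits (rad/s): [2.22, 2.22, 2.79, 3.14, 3.14, 3.14].

INTERFACE

Orientations are given as a rotation vector (axis times angle).
In Python, from workcell import env gives the robot as it stands. The module is installed in compiled form; this text tells all that it offers.
- The arm moves only by the tool arm_command, never from a script. Its argument "commands" is a list of rows, each a list of 7 numbers: the shift along the tool's x, y, z in m, then the turn, a rotation vector about the tool's x, y, z in degrees, then the gripper command: -1 is shut, 1 is fully open, values between are in proportion. A call has 1 to 12 rows; each row is the pose to reach, as a shift and turn from the pose commanded when the call began, along the tool's axes at that moment; what a row does not reach only later rows make up. A row lasts 1/8 s, in which the tool goes at most 62.5 mm and 10.7 degrees, less where a joint would pass 70% of its speed; a pose out of reach is approached as far as the arm can. A call with a gripper value outside its range is refused whole. The fingers move at their own pace and stop on an object; "squeeze" is the grip in N (left out, the last holds). Time passes only in rows, so rows that repeat a pose let the fingers close. It gives the time, the measured TCP pose, the force, the opening and the grip force at its end, in the units of the state.
- env.observe(): the state, without advancing time (a new reading comes with each control period).
- env.get_image(name): name is "side" or "top"; returns the picture (400x640x3 uint8, red, green, blue); there is no depth.
- env.camera_params(name): a dict with "camera_matrix" (3x3 intrinsics, pixels), "rvec" (rotation vector, rad) and "tvec" (3), from world to camera coordinates, as OpenCV has them. Camera axes: x right, y down, z forward; pixel columns grow to the right and rows downward; lengths in m; the calibration is good to about 2 mm. A picture is of the moment at which its call begins. camera_params takes no time and is no camera call.
- env.hand_in(): hands the job in; it is judged then, once.
Trained networks look in the newest picture that a camera, given by its name, has taken for a name from the list of things; names that differ only in an ending like _2 or _b are one class to them, and where a whole thing is asked for, a point or a joint stands for the part that bears it (a point fixed in the world has none). Each returns a list of dicts, best first, with "score" (0 to 1); they miss things now and then, are a little off and sometimes report something else, mostly with a low value. They report only what shows in the picture. A call takes as long as a camera call. They do not tell look-alikes from the thing itself.
- env.spot_in(target, camera): "at" ([x, y, z] in m, in the coordinates of the camera as it stood for that picture, good to about 4 mm: the middle of the surface that is visible of it).
- env.pinpoint(target, camera): "at" ([x, y, z] in m, in the coordinates of the camera as it stood for that picture, good to about 4 mm: a listed point, or the origin of a listed thing).
The state is a dict: "clock": time; "joint_positions": joint angles; "dq": joint speeds; "tau": joint torques, N m; "position": TCP position; "tcp_rot": TCP orientation; "ft_force": force on the tool from outside, world axes, zero at the start; "wrist_torque": the same for the moment, N m; "gripper_width": finger opening in m; "grasp_force": force on a finger pad.
Only numpy, scipy, OpenCV 4.12 (cv2) and the standard library are available. Lean on these libraries where they do the work, as an engineer would, in place of code of your own. Each camera call takes 0.05 s, during which the arm holds its last target. There are 200 camera calls.

## Working session

There is one attempt and no reset: what is moved stays moved. The work goes in short steps, Python scripts to look and compute and a tool call to move; the robot and the scene stay as the last step left them, time stands still between calls to the robot, and variables do not carry over. Pictures are saved under pics/ and viewed, at most 10 in all, crops included, and the job is handed in when it is done.

Besides the shell and the picture viewer there is one more tool, called after ">>>" as a command line: name --pt "numbers of a row" for each row, then --argument value for the rest. arm_command: Moves the arm, as the interface text tells. Its arguments: {"type":"object","properties":{"commands":{"type":"array"},"squeeze":{"type":"number"}},"required":["commands"]}

```bash
mkdir -p pics; cat > h.py <<'E'
from workcell import env
import numpy as np, cv2
from scipy.spatial.transform import Rotation as R
def cam(n):
    p=env.camera_params(n); return np.array(p["camera_matrix"]),R.from_rotvec(np.ravel(p["rvec"])).as_matrix(),np.ravel(p["tvec"])
def w(n,at): K,r,t=cam(n); return r.T@(np.array(at)-t)
def px(n,X): K,r,t=cam(n); c=K@(r@np.array(X)+t); return c[:2]/c[2]
def pic(n,f):
    im=env.get_image(n); cv2.imwrite("pics/"+f,im[:,:,::-1]); return im
def show(fn,t,n,k=3):
    for d in getattr(env,fn)(t,n)[:k]:
        X=w(n,d["at"]); print(fn,t,n,round(d["score"],2),X.round(4),px(n,X).round())
def tri(ns,ps):
    A=[]
    for n,p in zip(ns,ps):
        K,r,t=cam(n); P=K@np.c_[r,t]; A+= [p[0]*P[2]-P[0],p[1]*P[2]-P[1]]
    v=np.linalg.svd(np.array(A))[2][-1]; return v[:3]/v[3]
E
python3 - <<'E'
from h import *
a=pic("side","s0.png");b=pic("top","t0.png")
cv2.imwrite("pics/st0.png",np.vstack([a,b])[:,:,::-1][::1]) 
for t in ["caddy","caddy_bail","caddy_grip","bracket","hook","hook_shank","hook_tip","hook_saddle"]:
    for n in ["side","top"]: show("pinpoint",t,n,4)
print(env.observe()); 
for n in ["side","top"]:
    K,r,t=cam(n); print(n,-r.T@t,r[2],K[0,0])
E
```

```text
pinpoint caddy side 0.66 [ 0.5485 -0.2203  0.0704] [356. 268.]
pinpoint caddy side 0.6 [ 0.2083 -0.3317 -0.0005] [250. 320.]
pinpoint caddy side 0.44 [ 0.4684 -0.2195  0.1829] [333. 244.]
pinpoint caddy top 0.96 [ 0.5531 -0.2235  0.0706] [380. 177.]
pinpoint caddy top 0.96 [ 0.2063 -0.3389 -0.0012] [411. 275.]
pinpoint caddy top 0.34 [0.615  0.4233 0.0694] [196. 158.]
pinpoint caddy_bail side 0.83 [ 0.548  -0.2264  0.1734] [359. 246.]
pinpoint caddy_bail side 0.6 [ 0.2112 -0.3349  0.1045] [247. 298.]
pinpoint caddy_bail top 0.76 [ 0.5469 -0.2285  0.1731] [385. 174.]
pinpoint caddy_bail top 0.71 [ 0.2057 -0.3362  0.1029] [415. 278.]
pinpoint caddy_grip side 0.77 [ 0.2823 -0.3194  0.1146] [272. 290.]
pinpoint caddy_grip side 0.62 [ 0.4699 -0.2229  0.1782] [334. 246.]
pinpoint caddy_grip top 0.85 [ 0.2824 -0.3263  0.1111] [412. 255.]
pinpoint caddy_grip top 0.73 [ 0.4728 -0.2232  0.1817] [384. 197.]
pinpoint bracket top 0.63 [0.6328 0.0776 0.0692] [294. 154.]
pinpoint hook side 0.42 [0.6292 0.0767 0.3527] [370. 144.]
pinpoint hook top 0.49 [0.6291 0.0788 0.3568] [288. 138.]
pinpoint hoo
[... 616 characters left out ...]
0.00144173,  0.00083024,  0.00052144,  0.00045459,
       -0.00098615]), 'tau': array([ 2.72442609e-03, -6.05169368e+01, -3.42448461e+01,  1.80084085e-04,
        1.09498924e-03, -1.19587855e-05]), 'position': array([0.13934901, 0.60927577, 0.40468549]), 'tcp_rot': array([3.52485222e-01, 3.12175564e+00, 4.65662265e-05]), 'ft_force': array([-0.43796241,  0.59618677,  0.30023456]), 'wrist_torque': array([-0.00889067,  0.02813788, -0.04066418]), 'grasp_force': 0.0, 'gripper_width': 0.0852042655836608}
side [ 0.32374091 -0.99514582  0.95258652] [ 0.09731369  0.78795914 -0.60798885] 363.8103178856272
top [ 0.32383835 -0.03335136  1.81025329] [ 0.07178674  0.00246944 -0.99741695] 501.3675318310363
```

View pics/s0.png

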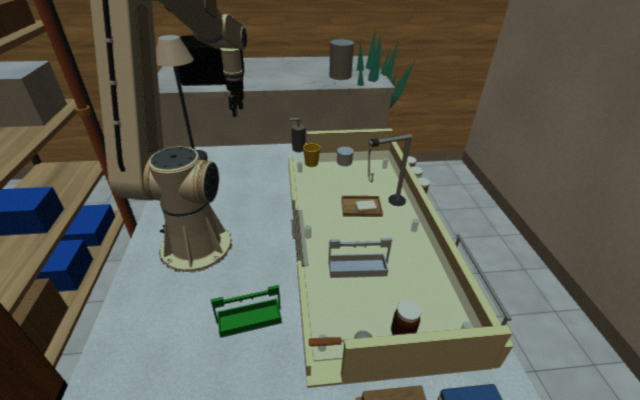

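View pics/t0.png

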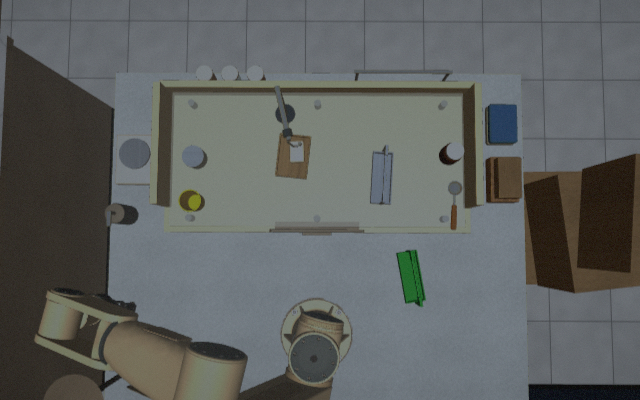

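The side view shows two caddies: aluminium on the shelf at side (358,255) / top (381,177), and a green look-alike at side (248,310) / top (411,277). The hook hangs at side (370,165) / top (292,143), with the bracket post foot at top (285,113). The caddy meant is the aluminium one, because of its colour and because it stands on the shelf. I'll confirm this in a crop.

```bash
python3 - <<'E'
from h import *
a=cv2.imread("pics/s0.png");b=cv2.imread("pics/t0.png")
def c(im,x,y,wd,ht,s): return cv2.resize(im[y:y+ht,x:x+wd],None,fx=s,fy=s,interpolation=cv2.INTER_CUBIC)
m=np.vstack([np.hstack([c(a,315,225,100,75,4),c(b,335,140,100,75,4)]),np.hstack([c(a,345,125,80,60,5),c(b,250,80,80,60,5)])])
cv2.imwrite("pics/c1.png",m)
for i in range(3):
    env.get_image("side");env.get_image("top")
    for t in ["caddy_bail","caddy_grip","hook","hook_shank","hook_tip","hook_saddle","caddy"]:
        for n in ["side","top"]: show("pinpoint",t,n,2 if "caddy" in t else 1)
for t in ["tray","soap","jar","tin","cup","spoon","bracket"]: show("pinpoint",t,"top",1)
E
```

```text
pinpoint caddy_bail side 0.83 [ 0.548  -0.2245  0.1735] [359. 245.]
pinpoint caddy_bail side 0.6 [ 0.2102 -0.3367  0.1046] [247. 299.]
pinpoint caddy_bail top 0.89 [ 0.5478 -0.2246  0.1735] [384. 174.]
pinpoint caddy_bail top 0.84 [ 0.2057 -0.3357  0.1051] [415. 278.]
pinpoint caddy_grip side 0.79 [ 0.2835 -0.3174  0.1126] [273. 290.]
pinpoint caddy_grip side 0.64 [ 0.4703 -0.2213  0.1817] [334. 244.]
pinpoint caddy_grip top 0.92 [ 0.4696 -0.2221  0.1833] [384. 198.]
pinpoint caddy_grip top 0.78 [ 0.283  -0.3242  0.1082] [411. 255.]
pinpoint hook side 0.44 [0.6292 0.0778 0.3512] [370. 144.]
pinpoint hook top 0.62 [0.6285 0.0741 0.3528] [289. 138.]
pinpoint hook_shank side 0.53 [0.6304 0.0793 0.2707] [367. 164.]
pinpoint hook_shank top 0.52 [0.6288 0.0751 0.2702] [291. 144.]
pinpoint hook_tip side 0.61 [0.6364 0.0569 0.2478] [370. 173.]
pinpoint hook_tip top 0.64 [0.635  0.0482 0.2529] [300. 143.]
pinpoint hook_saddle side 0.7 [0.6269 0.0836 0.0668] [361. 208.]
pinpoint hook_saddle top 0.37 [0.6374 0.0535 0.217 ] [299. 144.]
pinpoint caddy side 0.98 [ 0.5518 -0.2222  0.0682] [357. 268
[... 2414 characters left out ...]
.44 [0.6261 0.0908 0.2189] [287. 148.]
pinpoint caddy side 0.82 [ 0.2074 -0.3323  0.0014] [250. 319.]
pinpoint caddy side 0.69 [ 0.5519 -0.2225  0.0689] [357. 268.]
pinpoint caddy top 0.66 [ 0.2061 -0.3374 -0.0023] [410. 276.]
pinpoint caddy top 0.59 [ 0.5503 -0.2226  0.0729] [380. 177.]
pinpoint tray top 0.76 [0.6252 0.0825 0.0706] [293. 156.]
pinpoint soap top 0.52 [0.6391 0.0682 0.0771] [297. 152.]
pinpoint jar top 0.7 [ 0.6276 -0.4596  0.0692] [447. 156.]
pinpoint tin top 0.68 [0.6148 0.4227 0.0653] [196. 159.]
pinpoint cup top 0.81 [0.4643 0.4179 0.0695] [196. 201.]
pinpoint spoon top 0.81 [ 0.4545 -0.4758  0.0676] [453. 205.]
pinpoint bracket top 0.83 [0.6312 0.0794 0.0716] [294. 154.]
```

View pics/c1.png

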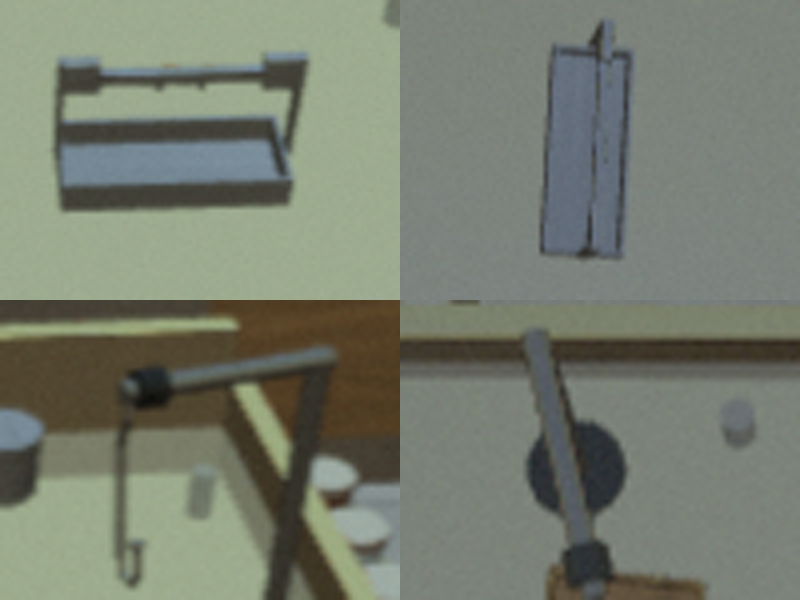

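The crop confirms that the top-row caddy is bare aluminium, standing on the shelf, with its lugs visible mid-bar. The hook's tip is on the -y side, and the hook is swinging slowly. The bracket arm runs from top (287,132) to (277,88).

```bash
cat >> h.py <<'E'
def ray(n,p,z):
    K,r,t=cam(n); d=r.T@np.linalg.inv(K)@[p[0],p[1],1]; c=-r.T@t; return c+d*(z-c[2])/d[2]
def tgt(P,yaw):  # tool down, tool y (closing) along heading yaw (deg)
    y=np.array([np.cos(np.radians(yaw)),np.sin(np.radians(yaw)),0]); z=np.array([0,0,-1.]); return np.array(P),np.c_[np.cross(y,z),y,z]
def row(T,base=None):
    o=env.observe(); p0,R0=(o["position"],R.from_rotvec(o["tcp_rot"]).as_matrix()) if base is None else base
    print("shift mm",(R0.T@(T[0]-p0)*1e3).round(1),"turn",np.degrees(R.from_matrix(R0.T@T[1]).as_rotvec()).round(2))
E
python3 - <<'E'
from h import *
f=lambda x,y:(250+(x-400)/5,80+(y-300)/5)
a=ray("top",f(585,555),.37);b=ray("top",f(537,340),.37);c=ray("top",f(577,467),.073)
P=np.array([.630,.0775])
print(a,b,c)
for q0,q1 in((a[:2],b[:2]),(P,c[:2]),(P,b[:2])): d=q1-q0; print(np.hypot(*d),np.degrees(np.arctan2(d[1],d[0])))
# caddy ends from the crop (bar ends, grip plate tops z~.199)
g=lambda x,y:(335+(x-400)/4,140+y/4)
print(tri(["side","top"],[(315+83/4,225+72/4),g(592,245)]), tri(["side","top"],[(315+285/4,225+70/4),g(607,40)]))
row(tgt([.470,-.222,.42],87.5)); print(env.observe()["clock"])
E
```

```text
[0.64627498 0.08016441 0.37      ] [0.77385742 0.10959996 0.37      ] [0.77555468 0.10984739 0.073     ]
0.1309340637339928 12.991823632773068
0.14910573074987787 12.529521999228333
0.1473952610739877 12.57876074948611
[ 0.46387938 -0.22040554  0.18617504] [ 0.62653885 -0.23263751  0.18664849]
shift mm [-507.6 -736.7  -15.3] turn [ -0.     0.   -10.38]
3.65
```

>>> arm_command --pt "-0.25 -0.37 0 0 0 -5 1" --pt "-0.508 -0.737 -0.015 0 0 -9.6 1" --pt "-0.508 -0.737 -0.015 0 0 -9.6 1" --pt "-0.508 -0.737 -0.015 0 0 -9.6 1" --pt "-0.508 -0.737 -0.015 0 0 -9.6 1" --pt "-0.508 -0.737 -0.015 0 0 -9.6 1" --pt "-0.508 -0.737 -0.015 0 0 -9.6 1" --pt "-0.508 -0.737 -0.015 0 0 -9.6 1" --pt "-0.508 -0.737 -0.015 0 0 -9.6 1" --pt "-0.508 -0.737 -0.015 0 0 -9.6 1" --pt "-0.508 -0.737 -0.015 0 0 -9.6 1" --pt "-0.508 -0.737 -0.015 0 0 -9.6 1"

```text
clock: 5.15
position: [0.4168, -0.0898, 0.4175]
tcp_rot: [0.091, 3.139, -0.0]
ft_force: [0.8, 0.1, 0.7]
gripper_width: 0.0854
grasp_force: 0.0
```

```bash
python3 - <<'E'
from h import *
row(tgt([.4697,-.222,.42],86.7));row(tgt([.4697,-.222,.338],86.7))
E
```

```text
shift mm [ -60.4 -128.9   -2.4] turn [ 0.    0.08 -0.02]
shift mm [ -60.3 -128.9   79.6] turn [ 0.    0.08 -0.02]
```

>>> arm_command --pt "-0.0604 -0.129 -0.002 0 0 0 1" --pt "-0.0604 -0.129 -0.002 0 0 0 1" --pt "-0.0604 -0.129 -0.002 0 0 0 1" --pt "-0.0604 -0.129 -0.002 0 0 0 1" --pt "-0.0604 -0.129 -0.002 0 0 0 1" --pt "-0.0604 -0.129 -0.002 0 0 0 1"

```text
clock: 5.9
position: [0.469, -0.2185, 0.4192]
tcp_rot: [-0.088, -3.14, -0.0]
ft_force: [1.0, 0.1, -0.3]
gripper_width: 0.0855
grasp_force: 0.0
```

```bash
python3 - <<'E'
from h import *
o=env.observe();print(o["position"],o["dq"].round(3))
row(tgt([.4697,-.222,.338],86.7))
pic("side","s1.png")
show("pinpoint","caddy_grip","side");show("pinpoint","caddy_bail","side")
E
```

```text
[ 0.46904939 -0.21846134  0.41921031] [-0.001  0.001 -0.006 -0.002 -0.002 -0.001]
shift mm [-0.9 -3.5 81.2] turn [ 0.01 -0.    0.1 ]
pinpoint caddy_grip side 0.81 [ 0.2827 -0.3227  0.1137] [273. 291.]
pinpoint caddy_grip side 0.62 [ 0.4699 -0.2215  0.1801] [334. 245.]
pinpoint caddy_bail side 0.92 [ 0.5512 -0.2264  0.1725] [360. 246.]
pinpoint caddy_bail side 0.6 [ 0.2105 -0.3351  0.106 ] [247. 298.]
```

>>> arm_command --pt "-0.001 -0.0035 0.03 0 0 0 1" --pt "-0.001 -0.0035 0.06 0 0 0 1" --pt "-0.001 -0.0035 0.08 0 0 0 1" --pt "-0.001 -0.0035 0.08 0 0 0 0.4" --pt "-0.001 -0.0035 0.08 0 0 0 -0.2" --pt "-0.001 -0.0035 0.08 0 0 0 -0.5" --pt "-0.001 -0.0035 0.08 0 0 0 -0.7" --pt "-0.001 -0.0035 0.08 0 0 0 -1" --pt "-0.001 -0.0035 0.08 0 0 0 -1" --pt "-0.001 -0.0035 0.08 0 0 0 -1" --squeeze 70

```text
clock: 7.3
position: [0.4702, -0.2233, 0.3393]
tcp_rot: [0.09, 3.14, -0.0]
ft_force: [-1.8, 1.3, 4.6]
gripper_width: 0.0092
grasp_force: 71.4
```

>>> arm_command --pt "0 0 -0.004 0 0 0 -1" --pt "0 0 -0.015 0 0 0 -1" --pt "0 0 -0.04 0 0 0 -1" --pt "0 0 -0.07 0 0 0 -1" --pt "0 0 -0.09 0 0 0 -1" --pt "0 0 -0.095 0 0 0 -1" --pt "0 0 -0.095 0 0 0 -1"

```text
clock: 8.18
position: [0.4701, -0.2232, 0.434]
tcp_rot: [0.09, 3.14, -0.0]
ft_force: [0.2, 0.0, -2.1]
gripper_width: 0.0089
grasp_force: 70.5
```

```bash
python3 - <<'E'
from h import *
o=env.observe();print(o["clock"],o["position"],o["tcp_rot"],o["ft_force"],o["wrist_torque"],o["gripper_width"])
a=pic("side","s2.png")
show("pinpoint","caddy_grip","side",2);show("pinpoint","caddy_bail","side",2);show("pinpoint","caddy","side",2)
env.get_image("top");show("pinpoint","caddy_bail","top",2);show("pinpoint","caddy","top",2)
ps=[]
for n in("side","top"):
  for t in("hook_shank","hook_tip"): show("pinpoint",t,n,1)
cv2.imwrite("pics/c2.png",cv2.resize(a[130:290,280:440,::-1],None,fx=3.7,fy=3.7,interpolation=cv2.INTER_CUBIC))
E
```

```text
8.175 [ 0.47005389 -0.22324965  0.43402797] [ 8.98625535e-02  3.14021075e+00 -1.58906348e-04] [ 0.19268356  0.0201406  -2.10755315] [-0.01679124  0.12379469 -0.01275343] 0.008894911831960733
pinpoint caddy_grip side 0.72 [ 0.5478 -0.2279  0.2688] [362. 222.]
pinpoint caddy_grip side 0.65 [ 0.2822 -0.318   0.111 ] [272. 290.]
pinpoint caddy_bail side 0.94 [ 0.5465 -0.2295  0.2689] [362. 223.]
pinpoint caddy_bail side 0.57 [ 0.2081 -0.3366  0.105 ] [246. 299.]
pinpoint caddy side 0.86 [ 0.2057 -0.3302  0.0009] [249. 319.]
pinpoint caddy side 0.82 [ 0.5512 -0.2247  0.1636] [360. 248.]
pinpoint caddy_bail top 0.87 [ 0.5433 -0.2293  0.2688] [389. 171.]
pinpoint caddy_bail top 0.61 [ 0.2031 -0.3374  0.1052] [415. 279.]
pinpoint caddy top 0.93 [ 0.547  -0.2276  0.1655] [385. 175.]
pinpoint caddy top 0.81 [ 0.2075 -0.3362  0.001 ] [410. 275.]
pinpoint hook_shank side 0.38 [0.6302 0.0827 0.2714] [367. 163.]
pinpoint hook_tip side 0.51 [0.6365 0.0601 0.2482] [370. 172.]
pinpoint hook_shank top 0.59 [0.6251 0.0838 0.2717] [288. 145.]
pinpoint hook_tip top 0.45 [0.6356 0.0615 0.2505] [296. 143.]
```

View pics/c2.png

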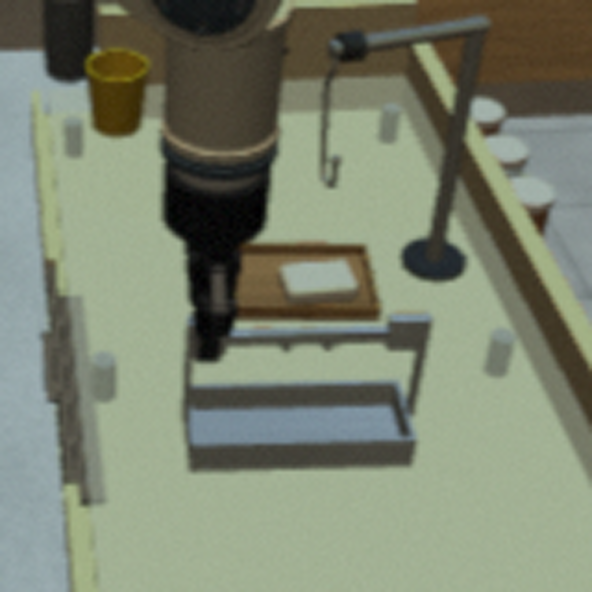

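The side crop shows the aluminium caddy level in the gripper, with the bar middle at crop (305,337). The hook hangs free at crop (325,130), with its tip on the near (-y) side. Next I stage the bar beside the hook.

```bash
cat >> h.py <<'E'
PV=np.array([.630,.077,.355]); YB=12.7
cb,sb=np.cos(np.radians(YB)),np.sin(np.radians(YB)); EX=np.array([cb,sb,0]); EY=np.array([-sb,cb,0])
def T_bar(y,z): # bar middle underside at bracket-plane y,z(rel pivot)
    return tgt(PV-EX*.0775+EY*y+[0,0,z+.1652],90+YB)
def barpos():
    o=env.observe(); M=R.from_rotvec(o["tcp_rot"]).as_matrix(); d=np.cross(M[:,1],[0,0,1.]); b=o["position"]+d*.0775-[0,0,.1652]-PV
    print("t",round(o["clock"],2),"bar xyz mm",(np.array([b@EX,b@EY,b[2]])*1e3).round(1),"F ex,ey,z",np.round([o["ft_force"]@EX,o["ft_force"]@EY,o["ft_force"][2]],2),"w",round(o["gripper_width"],4))
E
python3 - <<'E'
from h import *
barpos(); row(T_bar(-.06,-.086))
E
```

```text
t 8.72 bar xyz mm [-147.4 -279.2  -86.3] F ex,ey,z [-0.15 -0.07 -2.45] w 0.0093
shift mm [-84.4 229.9  -0.3] turn [ 1.000e-02 -1.000e-02 -1.598e+01]
```

>>> arm_command --pt "-0.008 0.022 0 0 0 -1.5 -1" --pt "-0.025 0.065 0 0 0 -4.5 -1" --pt "-0.042 0.115 0 0 0 -8 -1" --pt "-0.06 0.165 0 0 0 -11.5 -1" --pt "-0.075 0.205 0 0 0 -14.5 -1" --pt "-0.082 0.222 0 0 0 -15.5 -1" --pt "-0.0845 0.23 0 0 0 -16 -1" --pt "-0.0845 0.23 0 0 0 -16 -1"

```text
clock: 9.72
position: [0.5676, 0.001, 0.4339]
tcp_rot: [0.347, -3.122, 0.001]
ft_force: [0.4, 0.9, -1.2]
gripper_width: 0.009
grasp_force: 70.5
```

```bash
python3 - <<'E'
from h import *
barpos()
for i in range(4):
  env.get_image("side");env.get_image("top")
  for t in ("hook_shank","hook_tip","caddy_bail"):
    for n in("side","top"):
      d=[w(n,q["at"]) for q in env.pinpoint(t,n)[:2]]
      print(i,t,n,[np.round([(X-PV)@EX*1e3,(X-PV)@EY*1e3,(X-PV)[2]*1e3],1) for X in d if X[2]>.2])
barpos()
a=pic("side","s3.png");cv2.imwrite("pics/c3.png",cv2.resize(a[110:250,290:450,::-1],None,fx=4,fy=4,interpolation=cv2.INTER_CUBIC))
E
```

```text
t 9.72 bar xyz mm [ -0.1 -60.4 -86.3] F ex,ey,z [ 0.58  0.74 -1.17] w 0.009
0 hook_shank side [array([  2.8,  13.2, -83. ])]
0 hook_shank top []
0 hook_tip side [array([   3.2,   -7.6, -109.5])]
0 hook_tip top []
0 caddy_bail side [array([ -0.4, -61.2, -86.4])]
0 caddy_bail top []
1 hook_shank side [array([  3.1,   5. , -85.8])]
1 hook_shank top []
1 hook_tip side [array([   1.8,  -17.2, -109.3]), array([  7.2,   7.2, -83.5])]
1 hook_tip top []
1 caddy_bail side [array([  0. , -62.4, -89.5])]
1 caddy_bail top []
2 hook_shank side [array([  4.6,  23.7, -81.8])]
2 hook_shank top []
2 hook_tip side [array([   1.9,    1.3, -111.8])]
2 hook_tip top []
2 caddy_bail side [array([ -1.3, -61.5, -89.9])]
2 caddy_bail top []
3 hook_shank side [array([  3.1,   6.7, -82.8])]
3 hook_shank top []
3 hook_tip side [array([   1.3,  -18.4, -107.2])]
3 hook_tip top []
3 caddy_bail side [array([ -1.8, -62.2, -85.9])]
3 caddy_bail top []
t 11.32 bar xyz mm [  0.1 -59.9 -86.1] F ex,ey,z [-0.09 -0.55 -2.12] w 0.0089
```

View pics/c3.png

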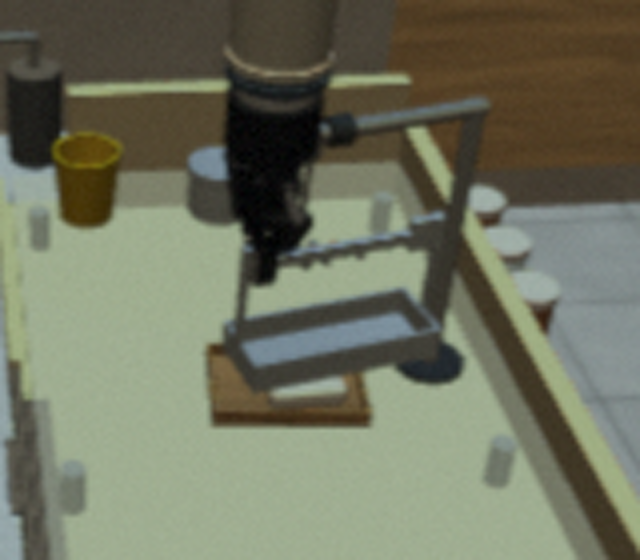

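The bar is staged level beside the hook at crop (340,250), parallel to the bracket arm and 60 mm on the open side. In the same camera the hook reads about 2.5 mm further along +x, so I correct for that and advance.

>>> arm_command --pt "-0.001 0.015 0 0 0 0 -1" --pt "-0.0025 0.035 0 0 0 0 -1" --pt "-0.0025 0.044 0 0 0 0 -1" --pt "-0.0025 0.048 0 0 0 0 -1" --pt "-0.0025 0.052 0 0 0 0 -1" --pt "-0.0025 0.056 0 0 0 0 -1" --pt "-0.0025 0.06 0 0 0 0 -1" --pt "-0.0025 0.064 0 0 0 0 -1" --pt "-0.0025 0.067 0 0 0 0 -1" --pt "-0.0025 0.07 0 0 0 0 -1" --pt "-0.0025 0.072 0 0 0 0 -1" --pt "-0.0025 0.072 0 0 0 0 -1"

```text
clock: 12.88
position: [0.5543, 0.0724, 0.4341]
tcp_rot: [-0.348, 3.122, -0.0]
ft_force: [0.4, -0.0, -1.2]
gripper_width: 0.0091
grasp_force: 70.5
```

```bash
cat > look.py <<'E'
from h import *
import sys
barpos()
for i in range(int(sys.argv[1])):
  env.get_image("side")
  for t in ("hook_shank","hook_tip","caddy_bail"):
      d=[w("side",q["at"]) for q in env.pinpoint(t,"side")[:2]]
      print(t,[np.round([(X-PV)@EX*1e3,(X-PV)@EY*1e3,(X-PV)[2]*1e3],1).tolist() for X in d if X[2]>.2])
fs=[]
for i in range(int(sys.argv[2])): env.get_image("side"); o=env.observe()["ft_force"]; fs.append([o@EX,o@EY,o[2]])
print("F mean",np.mean(fs,0).round(2),"sd",np.std(fs,0).round(2)); barpos()
E
python3 look.py 1 6
```

```text
t 12.88 bar xyz mm [  2.6  12.2 -86.1] F ex,ey,z [ 0.42 -0.13 -1.17] w 0.0091
hook_shank [[5.0, 20.1, -86.9]]
hook_tip [[1.5, -0.0, -110.8]]
caddy_bail [[1.5, 13.3, -89.5]]
F mean [-0.01  0.09 -1.51] sd [0.33 0.56 0.16]
t 13.38 bar xyz mm [  2.6  12.  -86.2] F ex,ey,z [-0.47  0.17 -1.79] w 0.009
```

>>> arm_command --pt "0 0.001 0 0 0 0 -1" --pt "0 0.002 0 0 0 0 -1" --pt "0 0.0025 0 0 0 0 -1" --pt "0 0.0025 0 0 0 0 -1"

```text
clock: 13.88
position: [0.5537, 0.0748, 0.4341]
tcp_rot: [-0.348, 3.122, -0.0]
ft_force: [-0.3, -0.1, -1.4]
gripper_width: 0.0092
grasp_force: 70.5
```

>>> arm_command --pt "0 0.001 0 0 0 0 -1" --pt "0 0.002 0 0 0 0 -1" --pt "0 0.002 0 0 0 0 -1"

```text
clock: 14.25
position: [0.5533, 0.0767, 0.4341]
tcp_rot: [-0.348, 3.122, -0.0]
ft_force: [-0.3, -0.4, -1.8]
gripper_width: 0.0089
grasp_force: 70.5
```

>>> arm_command --pt "0 0.001 0 0 0 0 -1" --pt "0 0.002 0 0 0 0 -1" --pt "0 0.002 0 0 0 0 -1"

```text
clock: 14.62
position: [0.5529, 0.0783, 0.4342]
tcp_rot: [-0.348, 3.122, -0.001]
ft_force: [0.3, -4.1, -1.3]
gripper_width: 0.009
grasp_force: 70.6
```

>>> arm_command --pt "0 0 0 0 0 0 -1" --pt "0 0 0 0 0 0 -1" --pt "0 0 0 0 0 0 -1" --pt "0 0 0 0 0 0 -1"

```text
clock: 15.12
position: [0.5529, 0.0785, 0.4341]
tcp_rot: [-0.348, 3.122, -0.0]
ft_force: [-0.0, -5.3, -0.5]
gripper_width: 0.009
grasp_force: 70.7
```

```bash
python3 look.py 2 10
```

```text
t 15.12 bar xyz mm [  2.6  18.5 -86.1] F ex,ey,z [-1.18 -5.2  -0.54] w 0.009
hook_shank [[2.7, 25.9, -81.4]]
hook_tip [[0.1, 4.1, -111.3]]
caddy_bail [[0.6, 13.8, -87.0]]
hook_shank [[1.5, 27.1, -82.3]]
hook_tip [[-0.0, 8.0, -113.0]]
caddy_bail []
F mean [-0.16 -5.47 -0.19] sd [0.36 0.68 0.63]
t 16.02 bar xyz mm [  2.6  18.5 -86.1] F ex,ey,z [-0.01 -6.31 -0.04] w 0.0088
```

The force has held at about 5.5 N for over 1 s with the bar still, so the hook is against its buffer at about 0.17 rad. I hold a little longer, then slide down along the shank.

>>> arm_command --pt "0 0 0 0 0 0 -1" --pt "0 0 0 0 0 0 -1" --pt "0 0 0 0 0 0 -1" --pt "0 0 0 0 0 0 -1" --pt "0 0.0003 0.002 0 0 0 -1" --pt "0 0.0007 0.005 0 0 0 -1" --pt "0 0.0012 0.008 0 0 0 -1" --pt "0 0.0018 0.011 0 0 0 -1" --pt "0 0.0023 0.014 0 0 0 -1" --pt "0 0.0028 0.0165 0 0 0 -1" --pt "0 0.0028 0.0165 0 0 0 -1"

```text
clock: 17.4
position: [0.5522, 0.0813, 0.4174]
tcp_rot: [0.348, -3.122, 0.0]
ft_force: [1.2, -4.8, -2.0]
gripper_width: 0.0089
grasp_force: 70.6
```

```bash
python3 look.py 1 5
```

```text
t 17.4 bar xyz mm [   2.6   21.3 -102.8] F ex,ey,z [ 0.15 -4.93 -2.02] w 0.0089
hook_shank [[3.1, 24.9, -79.4]]
hook_tip [[-1.2, 8.3, -110.1]]
caddy_bail [[2.9, 19.0, -104.6]]
F mean [ 0.93 -5.4  -2.48] sd [0.05 0.6  0.6 ]
t 17.85 bar xyz mm [   2.6   21.3 -102.8] F ex,ey,z [ 1.   -5.8  -2.12] w 0.009
```

>>> arm_command --pt "0 0.0003 0.002 0 0 0 -1" --pt "0 0.0006 0.005 0 0 0 -1" --pt "0 0.0011 0.008 0 0 0 -1" --pt "0 0.0015 0.011 0 0 0 -1" --pt "0 0.0019 0.014 0 0 0 -1" --pt "0 0.0021 0.016 0 0 0 -1" --pt "0 0.0021 0.016 0 0 0 -1"

```text
clock: 18.73
position: [0.5518, 0.0834, 0.4014]
tcp_rot: [0.348, -3.122, 0.0]
ft_force: [0.5, -4.0, -1.8]
gripper_width: 0.0093
grasp_force: 70.6
```

```bash
python3 look.py 0 5
```

```text
t 18.73 bar xyz mm [   2.6   23.4 -118.8] F ex,ey,z [-0.4  -4.   -1.75] w 0.0093
F mean [ 0.58 -4.87 -2.36] sd [0.67 0.58 0.45]
t 18.98 bar xyz mm [   2.6   23.4 -118.7] F ex,ey,z [ 0.86 -5.09 -2.28] w 0.0092
```

>>> arm_command --pt "0 0 0.002 0 0 0 -1" --pt "0 -0.0003 0.0045 0 0 0 -1" --pt "0 -0.0005 0.007 0 0 0 -1" --pt "0 -0.0008 0.0093 0 0 0 -1" --pt "0 -0.0008 0.0093 0 0 0 -1"

```text
clock: 19.6
position: [0.5517, 0.0828, 0.3918]
tcp_rot: [0.348, -3.121, -0.001]
ft_force: [-0.2, -1.3, -3.4]
gripper_width: 0.0092
grasp_force: 70.4
```

```bash
python3 look.py 1 4
```

```text
t 19.6 bar xyz mm [   2.4   22.9 -128.4] F ex,ey,z [-0.51 -1.22 -3.36] w 0.0092
hook_shank [[2.2, 25.4, -80.9]]
hook_tip [[1.8, 4.4, -109.7]]
caddy_bail [[3.9, 25.9, -127.4]]
F mean [ 0.11 -0.69 -2.57] sd [0.81 0.45 0.1 ]
t 20.0 bar xyz mm [   2.6   22.7 -127.9] F ex,ey,z [ 0.38 -0.51 -2.59] w 0.009
```

>>> arm_command --pt "0 -0.001 0.0003 0 0 0 -1" --pt "0 -0.003 0.0007 0 0 0 -1" --pt "0 -0.0055 0.0011 0 0 0 -1" --pt "0 -0.008 0.0015 0 0 0 -1" --pt "0 -0.0105 0.0019 0 0 0 -1" --pt "0 -0.013 0.0023 0 0 0 -1" --pt "0 -0.0155 0.0026 0 0 0 -1" --pt "0 -0.0175 0.0029 0 0 0 -1" --pt "0 -0.0195 0.0031 0 0 0 -1" --pt "0 -0.021 0.0033 0 0 0 -1" --pt "0 -0.022 0.0035 0 0 0 -1" --pt "0 -0.0225 0.0035 0 0 0 -1"

```text
clock: 21.5
position: [0.5569, 0.0606, 0.3888]
tcp_rot: [-0.348, 3.122, 0.0]
ft_force: [-0.3, 0.4, -2.8]
gripper_width: 0.009
grasp_force: 70.5
```

```bash
python3 - <<'E'
from h import *
barpos()
acc={}
for i in range(3):
 for n in("side","top"):
  env.get_image(n)
  for t in ("hook","hook_shank","hook_tip","hook_saddle","caddy_bail","caddy"):
    for q in env.pinpoint(t,n)[:2]:
      X=w(n,q["at"])
      if X[2]>.1: acc.setdefault((t,n),[]).append([(X-PV)@EX*1e3,(X-PV)@EY*1e3,(X-PV)[2]*1e3])
for k,v in acc.items(): print(k,len(v),np.round(v,1).tolist())
barpos()
a=pic("side","s4.png");b=pic("top","t4.png")
c=lambda im,p,s:cv2.resize(im[int(p[1])-38:int(p[1])+37,int(p[0])-50:int(p[0])+50,::-1],None,fx=s,fy=s,interpolation=cv2.INTER_CUBIC)
cv2.imwrite("pics/c4.png",c(a,px("side",PV-[0,0,.12]),8))
E
```

```text
t 21.5 bar xyz mm [ 2.600e+00  1.000e-01 -1.314e+02] F ex,ey,z [-0.22  0.47 -2.8 ] w 0.009
('hook', 'side') 3 [[2.4, -0.9, -2.4], [-2.4, -0.0, -2.8], [0.1, -3.0, -3.2]]
('hook_shank', 'side') 3 [[2.8, 15.1, -81.6], [1.7, 16.5, -84.7], [3.9, 14.8, -83.3]]
('hook_tip', 'side') 3 [[1.4, -10.1, -110.9], [3.0, -6.8, -108.6], [1.6, -7.3, -112.1]]
('hook_saddle', 'side') 3 [[2.5, 3.7, -136.7], [2.7, 0.8, -133.9], [2.9, 3.7, -132.0]]
('caddy_bail', 'side') 6 [[-502.9, -309.6, -250.0], [4.6, -2.6, -130.7], [0.9, 1.4, -129.6], [-500.9, -307.3, -247.1], [-499.9, -309.0, -250.6], [1.3, -0.6, -132.9]]
('caddy', 'side') 3 [[4.4, 6.2, -236.0], [4.1, 5.5, -237.1], [5.4, 4.0, -236.5]]
('caddy_bail', 'top') 5 [[-1.1, 0.9, -130.7], [-501.7, -310.6, -251.4], [-506.0, -309.1, -250.8], [0.5, 0.2, -129.3], [-0.2, -0.7, -133.3]]
t 23.6 bar xyz mm [   2.6    0.2 -131.4] F ex,ey,z [ 0.12 -0.46 -1.75] w 0.0091
```

View pics/c4.png

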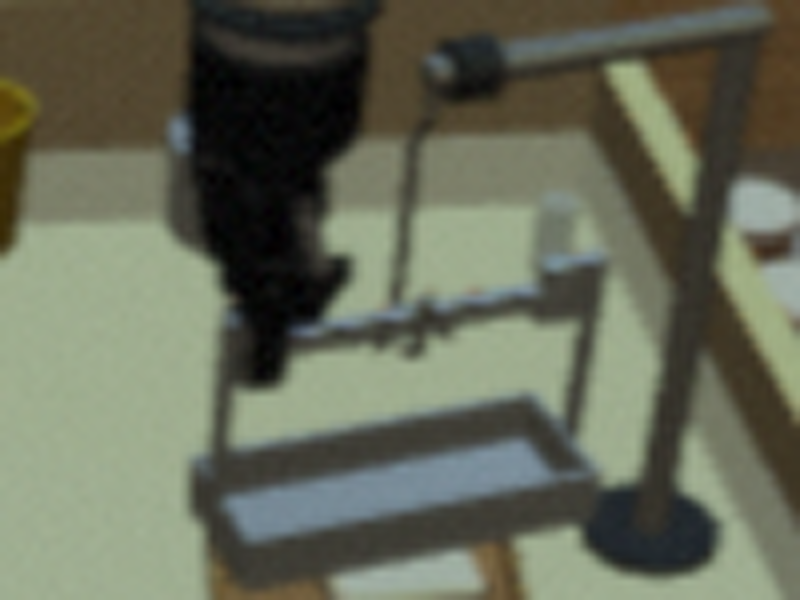

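The crop shows the bend at (413,345), below the bar and between the lugs at (380,337) and (437,330). The hook looks very slightly +x of the lug middle. I nudge the bar +x/+y and lower it while watching the vertical force.

>>> arm_command --pt "-0.0005 0.0005 0.0005 0 0 0 -1" --pt "-0.001 0.001 0.001 0 0 0 -1" --pt "-0.001 0.0018 0.0015 0 0 0 -1" --pt "-0.001 0.0018 0.002 0 0 0 -1" --pt "-0.001 0.0018 0.0025 0 0 0 -1" --pt "-0.001 0.0018 0.003 0 0 0 -1" --pt "-0.001 0.0018 0.003 0 0 0 -1"

```text
clock: 24.58
position: [0.5575, 0.0626, 0.3857]
tcp_rot: [0.348, -3.122, 0.0]
ft_force: [-0.6, 0.3, -2.0]
gripper_width: 0.0089
grasp_force: 70.5
```

```bash
python3 look.py 0 5
```

```text
t 24.57 bar xyz mm [   3.6    1.9 -134.5] F ex,ey,z [-0.5   0.42 -2.02] w 0.0089
F mean [-0.14 -0.14 -2.15] sd [0.49 0.36 0.55]
t 24.82 bar xyz mm [   3.6    2.  -134.4] F ex,ey,z [ 0.32  0.42 -3.08] w 0.0091
```

Not loaded yet, so I lower in half-millimetre steps.

>>> arm_command --pt "0 0 0.0005 0 0 0 -1" --pt "0 0 0.001 0 0 0 -1" --pt "0 0 0.001 0 0 0 -1"

```text
clock: 25.2
position: [0.5575, 0.0626, 0.3847]
tcp_rot: [0.348, -3.122, 0.0]
ft_force: [-0.1, 0.3, -2.1]
gripper_width: 0.0088
grasp_force: 70.5
```

```bash
python3 look.py 0 4
```

```text
t 25.2 bar xyz mm [   3.6    2.  -135.5] F ex,ey,z [-0.    0.28 -2.11] w 0.0088
F mean [ 0.37 -0.11 -1.12] sd [0.63 0.15 0.23]
t 25.4 bar xyz mm [   3.6    2.  -135.4] F ex,ey,z [ 0.12 -0.31 -0.9 ] w 0.0089
```

>>> arm_command --pt "0 0 0.0003 0 0 0 -1" --pt "0 0 0.0006 0 0 0 -1" --pt "0 0 0.0006 0 0 0 -1"

```text
clock: 25.78
position: [0.5575, 0.0626, 0.3842]
tcp_rot: [-0.348, 3.122, -0.0]
ft_force: [-0.6, -0.8, -1.2]
gripper_width: 0.009
grasp_force: 70.5
```

```bash
python3 look.py 0 5
```

```text
t 25.77 bar xyz mm [   3.6    2.  -136. ] F ex,ey,z [-0.73 -0.7  -1.16] w 0.009
F mean [-0.16  0.11 -1.2 ] sd [0.25 0.37 0.63]
t 26.02 bar xyz mm [   3.6    1.9 -136. ] F ex,ey,z [-0.16 -0.07 -1.34] w 0.0093
```

>>> arm_command --pt "0 0 0.0003 0 0 0 -1" --pt "0 0 0.0006 0 0 0 -1" --pt "0 0 0.0006 0 0 0 -1"

```text
clock: 26.4
position: [0.5575, 0.0626, 0.3837]
tcp_rot: [-0.348, 3.122, 0.0]
ft_force: [0.8, -0.5, 0.2]
gripper_width: 0.0092
grasp_force: 70.7
```

```bash
python3 look.py 0 5
```

```text
t 26.4 bar xyz mm [   3.7    1.9 -136.5] F ex,ey,z [ 0.72 -0.66  0.24] w 0.0092
F mean [ 0.13 -0.21  0.69] sd [0.45 0.27 0.34]
t 26.65 bar xyz mm [   3.7    2.  -136.5] F ex,ey,z [ 0.86 -0.21  1.32] w 0.0089
```

Seated: the hook carries the caddy. I open just a little first, so the pads act as close stops while it settles.

>>> arm_command --pt "0 0 0 0 0 0 -0.74" --pt "0 0 0 0 0 0 -0.72" --pt "0 0 0 0 0 0 -0.7" --pt "0 0 0 0 0 0 -0.7" --pt "0 0 0 0 0 0 -0.7" --pt "0 0 0 0 0 0 -0.7" --pt "0 0 0 0 0 0 -0.7" --pt "0 0 0 0 0 0 -0.7" --squeeze 20

```text
clock: 27.65
position: [0.5575, 0.0627, 0.3836]
tcp_rot: [0.348, -3.122, -0.0]
ft_force: [0.4, -0.4, 0.3]
gripper_width: 0.0131
grasp_force: 0.0
```

```bash
cat > set.py <<'E'
from h import *
barpos(); acc={}
prev=None
for i in range(4):
 for n in("side","top"):
  im=env.get_image(n).astype(float)
  if n=="side":
    if prev is not None:
      p=px("side",PV-[0,0,.18]).astype(int); d=np.abs(im-prev)[p[1]-30:p[1]+50,p[0]-40:p[0]+45]; print("diff",d.mean().round(2),(d.max(2)>40).sum())
    prev=im
  for t in ("hook_shank","hook_tip","hook_saddle","caddy_bail","caddy"):
    if n=="top" and t[:4]=="hook": continue
    for q in env.pinpoint(t,n)[:2]:
      X=w(n,q["at"])
      if X[2]>.1 and X[0]>.4 : acc.setdefault((t,n),[]).append([(X-PV)@EX*1e3,(X-PV)@EY*1e3,(X-PV)[2]*1e3])
for k,v in acc.items(): print(k,len(v),np.round(np.mean(v,0),1),"y:",np.round(v,1)[:,1].tolist())
barpos(); a=prev.astype(np.uint8)
p=px("side",PV-[0,0,.13]).astype(int)
import sys
cv2.imwrite("pics/"+sys.argv[1],cv2.resize(a[p[1]-38:p[1]+37,p[0]-50:p[0]+50,::-1],None,fx=8,fy=8,interpolation=cv2.INTER_CUBIC))
E
python3 set.py c5.png
```

```text
t 27.65 bar xyz mm [   3.6    2.  -136.6] F ex,ey,z [ 0.26 -0.48  0.34] w 0.0131
diff 1.91 0
diff 2.24 0
diff 2.48 1
('hook_shank', 'side') 5 [  2.5  10.  -68.2] y: [14.1, 11.2, 12.4, 12.4, -0.3]
('hook_tip', 'side') 4 [   1.7  -11.6 -108.1] y: [-11.6, -14.5, -11.0, -9.2]
('hook_saddle', 'side') 5 [   0.6   -1.3 -108.7] y: [-0.7, -0.5, -2.0, -0.6, -2.8]
('caddy_bail', 'side') 4 [   3.4   -0.9 -137.6] y: [-0.7, -3.0, -1.4, 1.6]
('caddy', 'side') 4 [   0.4    7.  -241. ] y: [9.2, 7.5, 4.3, 6.9]
('caddy_bail', 'top') 4 [   1.4   -1.7 -136.7] y: [-2.6, -0.8, -2.9, -0.6]
t 29.45 bar xyz mm [   3.6    2.  -136.6] F ex,ey,z [0.29 0.4  0.02] w 0.0131
```

View pics/c5.png

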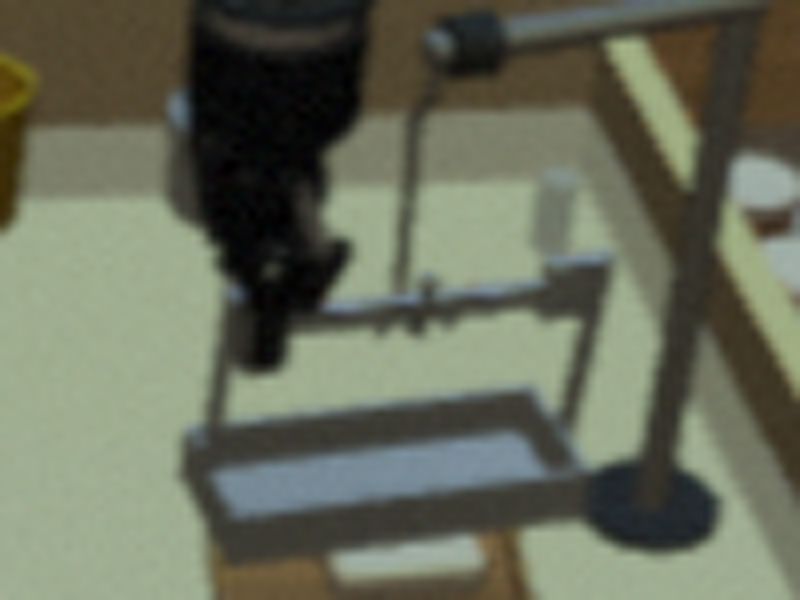

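The crop shows the caddy hanging on the hook, bend at (418,328), with the pads loose. The bar and box edges slope about 2.7° differently from before (+x end low), so the hook sits about 3 mm to the -x side of the centre of mass. The plate also leans on the -y pad. I re-pinch, lift slightly, shift and reseat.

>>> arm_command --pt "0 0 0 0 0 0 -1" --pt "0 0 0 0 0 0 -1" --pt "0 0 0 0 0 0 -1" --pt "0 0 -0.002 0 0 0 -1" --pt "0 0 -0.0035 0 0 0 -1" --pt "0.0015 -0.001 -0.0035 0 0 0 -1" --pt "0.003 -0.002 -0.0035 0 0 0 -1" --pt "0.003 -0.002 -0.0035 0 0 0 -1" --pt "0.003 -0.002 -0.002 0 0 0 -1" --pt "0.003 -0.002 -0.001 0 0 0 -1" --pt "0.003 -0.002 0 0 0 0 -1" --pt "0.003 -0.002 0 0 0 0 -1" --squeeze 50

```text
clock: 30.95
position: [0.5551, 0.06, 0.3837]
tcp_rot: [-0.348, 3.122, 0.0]
ft_force: [0.1, 0.4, 0.5]
gripper_width: 0.0098
grasp_force: 49.7
```

```bash
python3 look.py 0 4
```

```text
t 30.95 bar xyz mm [ 7.000e-01 -1.000e-01 -1.365e+02] F ex,ey,z [0.21 0.37 0.47] w 0.0098
F mean [-0.35  0.16  0.42] sd [0.36 0.25 0.28]
t 31.15 bar xyz mm [ 7.000e-01 -1.000e-01 -1.365e+02] F ex,ey,z [ 0.15 -0.02  0.85] w 0.0093
```

>>> arm_command --pt "0 0 0 0 0 0 -0.74" --pt "0 0 0 0 0 0 -0.72" --pt "0 0 0 0 0 0 -0.7" --pt "0 0 0 0 0 0 -0.7" --pt "0 0 0 0 0 0 -0.7" --pt "0 0 0 0 0 0 -0.7" --pt "0 0 0 0 0 0 -0.7" --pt "0 0 0 0 0 0 -0.7" --pt "0 0 0 0 0 0 -0.7" --pt "0 0 0 0 0 0 -0.7" --squeeze 20

```text
clock: 32.4
position: [0.555, 0.06, 0.3836]
tcp_rot: [-0.348, 3.122, -0.0]
ft_force: [-0.0, -0.6, -0.1]
gripper_width: 0.0129
grasp_force: 0.0
```

```bash
python3 set.py c6.png
```

```text
t 32.4 bar xyz mm [   0.6   -0.  -136.6] F ex,ey,z [-0.16 -0.54 -0.15] w 0.0129
diff 2.59 6
diff 2.75 19
diff 2.75 15
('hook_shank', 'side') 5 [  3.2   7.2 -89. ] y: [12.4, 12.0, 10.2, 13.6, -12.1]
('hook_tip', 'side') 5 [  -0.3   -9.8 -114.2] y: [-13.1, -3.1, -10.2, -12.8, -9.9]
('hook_saddle', 'side') 5 [   1.2   -0.2 -107.5] y: [1.0, -2.0, 1.1, 0.0, -1.0]
('caddy_bail', 'side') 4 [   0.3   -0.9 -136.9] y: [-1.9, 0.7, -2.0, -0.3]
('caddy', 'side') 4 [   2.6    6.7 -240.9] y: [5.8, 6.9, 6.4, 7.6]
('caddy_bail', 'top') 4 [  -1.3   -3.1 -137.5] y: [-1.6, -3.9, -3.4, -3.4]
('caddy', 'top') 1 [  -0.7   -3.1 -137.3] y: [-3.1]
t 34.2 bar xyz mm [ 6.000e-01 -1.000e-01 -1.366e+02] F ex,ey,z [-0.19 -0.02 -1.2 ] w 0.013
```

View pics/c6.png

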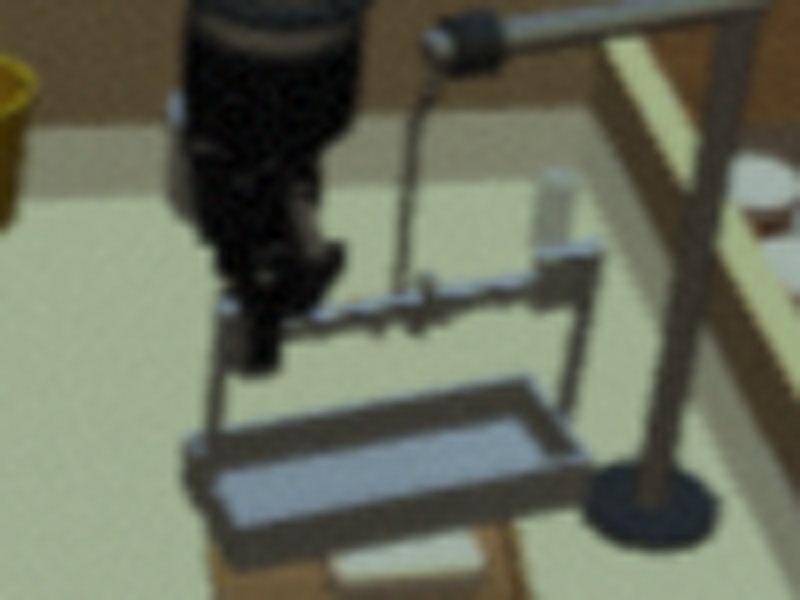

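The crop shows the bar and box edges back to nearly the gripped slope (box front edge -0.19), so it is level to within about 1°. The top view says the plate still rests toward the -y pad, so I ease the pads over to let it find its own place.

>>> arm_command --pt "0 -0.0003 0 0 0 0 -0.7" --pt "0 -0.0006 0 0 0 0 -0.7" --pt "0 -0.0009 0 0 0 0 -0.7" --pt "0 -0.0012 0 0 0 0 -0.7" --pt "0 -0.0015 0 0 0 0 -0.7" --pt "0 -0.0015 0 0 0 0 -0.7" --pt "0 -0.0015 0 0 0 0 -0.7" --pt "0 -0.0015 0 0 0 0 -0.7"

```text
clock: 35.2
position: [0.5553, 0.0585, 0.3836]
tcp_rot: [0.348, -3.122, -0.0]
ft_force: [0.2, -0.2, 0.1]
gripper_width: 0.0125
grasp_force: 0.0
```

```bash
python3 set.py c7.png
```

```text
t 35.2 bar xyz mm [   0.6   -1.6 -136.6] F ex,ey,z [ 0.13 -0.21  0.1 ] w 0.0125
diff 2.33 0
diff 2.28 0
diff 2.19 0
('hook_shank', 'side') 4 [  2.6  12.7 -84.9] y: [11.2, 11.2, 14.3, 14.3]
('hook_tip', 'side') 5 [   1.2   -8.5 -115. ] y: [-10.5, -12.2, 0.9, -10.5, -10.2]
('hook_saddle', 'side') 4 [   3.    -1.2 -135.7] y: [-0.6, -1.0, -2.3, -1.0]
('caddy_bail', 'side') 4 [   0.9   -2.4 -137.4] y: [-3.3, -0.6, -3.2, -2.4]
('caddy', 'side') 4 [   2.7    6.9 -240.9] y: [6.1, 7.9, 6.9, 6.7]
('caddy_bail', 'top') 4 [  -1.5   -2.1 -137.4] y: [-0.7, -2.7, -1.8, -3.1]
t 37.0 bar xyz mm [   0.6   -1.5 -136.6] F ex,ey,z [ 0.08 -0.07 -0.72] w 0.0129
```

It is still and roughly centred between the pads, so I release gently, wait a moment, then retreat straight up.

>>> arm_command --pt "0 0 0 0 0 0 -0.65" --pt "0 0 0 0 0 0 -0.6" --pt "0 0 0 0 0 0 -0.5" --pt "0 0 0 0 0 0 -0.3" --pt "0 0 0 0 0 0 0" --pt "0 0 0 0 0 0 0" --pt "0 0 -0.005 0 0 0 0" --pt "0 0 -0.02 0 0 0 0" --pt "0 0 -0.05 0 0 0 0" --pt "0.03 0 -0.08 0 0 0 0" --pt "0.08 0 -0.1 0 0 0 0" --pt "0.11 0 -0.1 0 0 0 0"

```text
clock: 38.5
position: [0.4466, 0.0341, 0.4862]
tcp_rot: [-0.348, 3.119, -0.0]
ft_force: [0.0, 0.3, 0.1]
gripper_width: 0.0428
grasp_force: 0.0
```

```bash
python3 set.py c8.png
```

```text
t 38.5 bar xyz mm [-110.8   -1.6  -34. ] F ex,ey,z [0.1  0.27 0.12] w 0.0428
diff 2.38 5
diff 2.27 0
diff 2.17 0
('hook_shank', 'side') 4 [  2.   13.2 -83.6] y: [12.4, 15.6, 13.6, 11.1]
('hook_tip', 'side') 5 [   1.    -8.5 -134.2] y: [-11.7, 6.3, -12.9, -12.6, -11.4]
('hook_saddle', 'side') 4 [   1.3   -2.  -135.3] y: [-1.9, -1.5, -1.5, -3.1]
('caddy_bail', 'side') 4 [   0.9   -3.3 -136.4] y: [-2.6, -3.5, -2.0, -4.9]
('caddy', 'side') 5 [   2.2    5.2 -193.2] y: [8.9, 4.7, -0.2, 5.9, 6.6]
('caddy_bail', 'top') 4 [  -1.1   -2.9 -136.4] y: [-1.3, -3.0, -4.3, -2.8]
('caddy', 'top') 4 [   2.1    4.9 -238.7] y: [6.3, 4.3, 1.9, 6.9]
t 40.3 bar xyz mm [-109.4   -1.6  -36.7] F ex,ey,z [1.6  0.55 0.66] w 0.0428
```

View pics/c8.png

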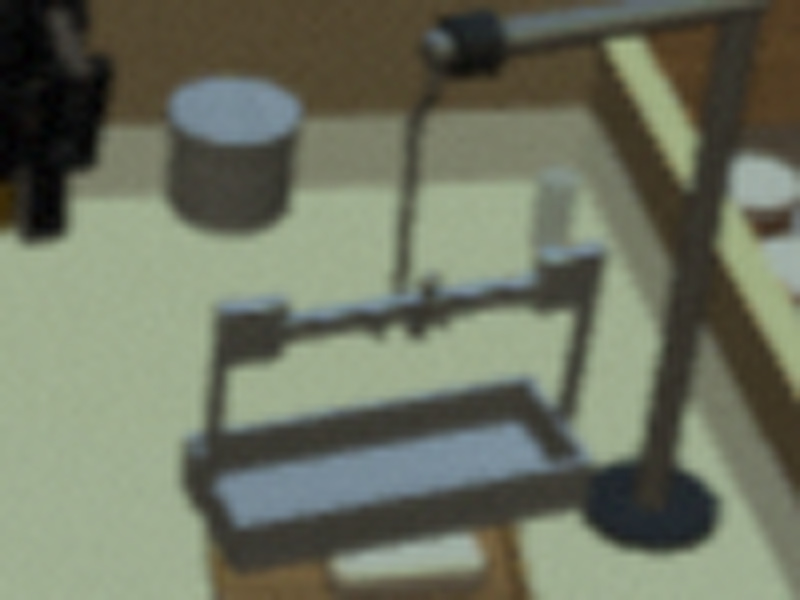

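The crop shows the caddy hanging free on the hook, with the gripper away at the upper left. Frame differences are at noise level. I fit the caddy's pose to its visible corners to check the tilt.

```bash
python3 - <<'E'
from h import *
K,r,t=cam("side"); p=px("side",PV-[0,0,.13]).astype(int)
M=np.array([[-90,-35,0],[90,-35,0],[-90,-35,30],[90,-35,30],[-90,35,30],[90,35,30],[-94,0,129],[-62,0,129],[62,0,129],[94,0,129]])/1e3
C=np.array([(240,572),(590,507),(225,530),(590,462),(190,437),(528,377),(220,301),(287,301),(540,250),(603,243)],float)/8+p-[50,38]
from scipy.optimize import least_squares
def f(v):
    X=(R.from_euler("ZYX",v[:3]).apply(M)+v[3:]); return np.ravel([px("side",x) for x in X]-C)
s=least_squares(f,[.22,0,0,*(PV-[0,0,.24])],loss="soft_l1",x_scale=[.1,.1,.1,.01,.01,.01])
J=s.jac; sd=np.sqrt(np.diag(np.linalg.inv(J.T@J)))*.4
print("yaw,pitch,roll deg",np.degrees(s.x[:3]).round(2),"sd",np.degrees(sd[:3]).round(2),s.x[3:],"res px",s.fun.reshape(-1,2).round(1).tolist())
E
```

```text
yaw,pitch,roll deg [11.54  0.16  1.06] sd [0.69 0.49 0.84] [0.63516472 0.08609424 0.10744913] res px [[-0.6, 0.5], [-0.5, 0.3], [1.9, -0.6], [0.7, -0.3], [-0.4, -0.1], [0.4, -0.2], [-0.0, 0.6], [-0.0, -0.8], [-0.2, 0.5], [-0.2, 0.0]]
```

The fit gives pitch 0.2° and roll 1.1°, so the caddy is level and still. Handing in.

```bash
python3 -c "
from h import *
print(env.hand_in(), env.observe()['clock'])"
```

```text
the job is handed in; nothing more can be done
the job is handed in; nothing more can be done
```

The aluminium caddy hangs in the hook, level to about 1° and still, after I steadied the hook against its stop at about 5.5 N; after the first seating I re-pinched, lifted and reseated it once to level it, the gripper is clear, and the job is handed in.

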